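Photograph the egg tray: slide it onto the board, half-press, then shoot

TASK

Half a dozen eggs are to be photographed for sale: slide the egg tray over the bevelled edge and up onto the flat serving board, to its middle, without lifting it or losing an egg. Then take the picture with the camera on its tripod: press the shutter button to its halfway stop and keep it there for about a second while it focuses, press it fully down, and let it come back up. Do not take a picture before the tray is in place, leave the camera standing where it is, and do not knock the other things about.

Things in the scene. Friction and masses are not known exactly. Their poses are not given: they have to be found in the camera images.
- board: Flat wooden serving board lying fixed on the counter, 300 mm along its x, 220 mm along its y, 10 mm thick, with a short tongue (70 x 55 mm) on its -x end. Origin: centre of its underside, at counter height; z up. Both long edges (at y = -110 and y = +110 mm) are bevelled: the top slopes from counter height at the very edge to 10 mm over 28 mm. The tray starts on the counter on its -y side.
- tray_center (a point): White smooth plastic egg tray that slides easily, an open box 152 mm (its x) by 104 mm (its y) and 34 mm high, walls 3 mm, divided 3 by 2 into six square pockets; mass with eggs about 0.45 kg. This point: centre of the tray, 17 mm above its underside; z up. It starts flat on the counter, its y axis roughly along the board's y axis. The eggs stand up to 25 mm above its rim.
- egg1_center (a point): Brown hen's egg, 44 mm thick and 55 mm high, standing loose and upright in a pocket of the tray, at x = -50, y = -25 mm in the tray's axes. This point: 26 mm above its lower end, near its centre (about 29 mm above the tray's underside).
- egg2_center (a point): Brown hen's egg, 44 mm thick and 55 mm high, standing loose and upright in a pocket of the tray, at x = +0, y = -25 mm in the tray's axes. This point: 26 mm above its lower end, near its centre (about 29 mm above the tray's underside).
- egg3_center (a point): Brown hen's egg, 44 mm thick and 55 mm high, standing loose and upright in a pocket of the tray, at x = +50, y = -25 mm in the tray's axes. This point: 26 mm above its lower end, near its centre (about 29 mm above the tray's underside).
- egg4_center (a point): Brown hen's egg, 44 mm thick and 55 mm high, standing loose and upright in a pocket of the tray, at x = -50, y = +25 mm in the tray's axes. This point: 26 mm above its lower end, near its centre (about 29 mm above the tray's underside).
- egg5_center (a point): Brown hen's egg, 44 mm thick and 55 mm high, standing loose and upright in a pocket of the tray, at x = +0, y = +25 mm in the tray's axes. This point: 26 mm above its lower end, near its centre (about 29 mm above the tray's underside).
- egg6_center (a point): Brown hen's egg, 44 mm thick and 55 mm high, standing loose and upright in a pocket of the tray, at x = +50, y = +25 mm in the tray's axes. This point: 26 mm above its lower end, near its centre (about 29 mm above the tray's underside).
- camera: Black and grey camera, loose on a small three-legged table tripod, 0.85 kg. Origin: on the counter midway between the feet (87 mm out, one at +x). y: the way the lens looks (to the board), x: photographer's right, z up. Body 122 mm (x) by 36 mm (y), flat top 134 mm above the counter; viewfinder hump to 151 mm, within 19 mm of the centre line; grip at the front right carries the shutter button.
- lens_front (a point): Centre of the lens's front glass, 60 mm ahead (+y) of the camera's origin and 97 mm up; lens 60 mm in diameter.
- shutter_top (a point): Top of the shutter button, a round metal button 17 mm across standing 11 mm proud of the camera's flat top, at x = 46, y = 20 mm from the camera's origin, 145 mm above the counter when up. The point moves down with the button. Nothing within 25 mm stands as high as the button, even when it is fully down.
- shutter_half (a joint): First stage of the shutter button: 0 = up, 0.003 m = at the halfway stop. A light spring: it starts to move at about 1 N and reaches the stop at 2.5 N; there the button meets a firm stop and does not go on until pressed with about 9 N. Springs back up.
- shutter_full (a joint): Second stage of the same button, beyond the halfway stop: 0 = not pressed past halfway, 0.003 m = fully down (picture taken). Starts to move at about 9 N, fully down at about 11 N. The button's whole travel is the sum of both, 6 mm. Springs back up.
- leaning_board: Fixed bystander: wooden cutting board, 340 mm wide, 235 mm high, 18 mm thick, leaning upright beyond the serving board's +y edge as the picture's background, foot about 150 mm from the serving board's centre. Origin: centre of its lower front edge; it leans back (+y) by 0.22 rad.
- cereal_box: Fixed bystander: clear plastic cereal container with white clip-on lid, 200 x 100 mm, 206 mm high, behind the leaning board. Origin: centre of its underside.
- milk_pan_center (a point): Bystander: stainless milk pan, 140 mm across, 78 mm high, long black handle along its +y to 200 mm from its axis. This point: on its axis, half-way up.
- cup_center (a point): Bystander: yellow plastic cup, 80 mm across the rim, 85 mm high. This point: its centre.
- salt_jar_center (a point): Bystander: glass jar with steel cap, 62 mm across, 95 mm high. This point: its centre.
- coffee_can_center (a point): Bystander: aluminium coffee can, 77 mm across, 96 mm high. This point: its centre.
Mind the look-alikes: they are no part of the job. Leave any purple or yellow look-alike of the part that bears egg4_center alone. What is shaped like the part that bears egg1_center but blue is not meant.

How it is judged:
By the outcome, as a careful person would: the job done as asked, in the order asked, and still so for the second after the job is handed in, with the robot touching nothing.
It also fails if it takes over 61 s, if anything falls off the work surface, if the arm or the gripper's body presses on something with over 40 N, if the wrist force passes 120 N, or if a joint passes its speed limit or range.

ROBOT

A 6-joint arm with a two-finger parallel gripper is mounted at the origin on the work surface. World frame = base frame: x ahead of the robot, y to its left, z up, the work surface at z = 0. Lengths are in mm, angles in rad, forces in N, time in s.
With the tool pointing down it reaches from about 275 to 750 mm from the base axis. Payload 10.2 kg.
Tool frame: the origin (TCP) lies between the finger pads; the fingertips stand 17 mm ahead of it and the grasp point (between the pads) lies 2 mm behind it (tips_ahead is the distance from the TCP to the fingertips, in mm); z points along the fingers, y is the line along which they close (so a half turn about z gives the same grasp; the last joint's range is limited). The gripper opens to 85 mm and grips with 20 to 120 N. Pads are 22 mm wide; open, the fingers measure 114 mm over their backs; the gripper's body (76 mm by 85 mm) begins 54 mm behind the grasp point. The pads swing forward as they close: fully open they stand 13 mm farther back than shut.
Start: joints at [0.931, 0.313, 1.498, -0, 1.331, -0.223], TCP at [212.552, 480.055, 248.294] pointing down, gripper open.
Joint ranges: [-2.94, 2.94], [-0.97, 2.17], [0.19, 2.56], [-1.23, 4.37], [0.02, 3.11], [-2.88, 2.88]. Speed limits (rad/s): [2.39, 2.39, 3.01, 3.14, 3.14, 3.14].

INTERFACE

Orientations are given as a unit quaternion [w, x, y, z].
In Python, from rig import sense, capture, finish_job, boxes_of, tips_ahead gives the robot as it stands.
- The arm moves only by the tool drive_tool, never from a script. Its argument "commands" is text: rows parted by semicolons, each of 7 numbers parted by spaces: the shift along the world's x, y, z in units of 0.1 m (1.0 is 0.1 m), then the turn, a rotation vector about the world's x, y, z in units of pi/4 rad (1.0 is pi/4 rad), then the opening in per cent of the stroke, from 0 (shut) to 100 (fully open). A call has 1 to 20 rows; each row shifts and turns the commanded pose from where the row before left it; what a row does not reach is not made up. A row lasts 1/12 s, in which the tool goes at most 41.7 mm and 7.16 degrees, less where a joint would pass 70% of its speed; a pose out of reach is approached as far as the arm can. A call with a number of a shift or a turn outside -1 to 1 is refused whole. A call with a gripper value outside its range is refused whole. The fingers move at their own pace and stop on an object; "force" is the grip in N (left out, the last holds). Time passes only in rows, so rows that do not move let the fingers close. It gives the time, the measured TCP pose, the force, the opening and the grip force at its end, in the units of the state.
- sense(): the state, without advancing time (a new reading comes with each control period).
- capture(name): name is "scene" or "top" or "wrist"; returns a dict with "pixels" (400x640x3 uint8, blue, green, red), "fov_y" (degrees; the focal length in pixels is half the picture's height over the tangent of half this angle, whatever the lens; pixels are square), "cx", "cy" (the principal point, pixels), "position" and "attitude" of the camera in the world; the wrist camera has in their place "tool_from_camera" (4x4, takes a point from camera to tool coordinates, whose origin is the TCP and whose axes are the flange's). Camera axes: x right, y down, z forward; pixel columns grow to the right and rows downward; lengths in mm; the calibration is good to about 2 mm. A picture is of the moment at which its call begins: read the wrist's pose just before it. There is no depth.
- finish_job(): hands the job in; it is judged then, once.
Trained networks look in a picture, given as the dict that the camera call returned (one of the last four; its "shot" number tells which), for a name from the list of things; names that differ only in an ending like _2 or _b are one class to them, and where a whole thing is asked for, a point or a joint stands for the part that bears it (a point fixed in the world has none). Each returns a list of dicts, best first, with "confidence" (0 to 1); they miss things now and then, are a little off and sometimes report something else, mostly with a low value. They report only what shows in the picture. A call takes as long as a camera call. They do not tell look-alikes from the thing itself.
- boxes_of(picture, name): "position" ([column, row] in pixels, amid what is visible of it).
The state is a dict: "time_s": time; "joints": joint angles; "dq": joint speeds; "tau": joint torques, N m; "eef_pos": TCP position; "ee_rot": TCP orientation; "force": force on the tool from outside, world axes, zero at the start; "wrist_torque": the same for the moment, N m; "grip_width": opening from 0.0 (shut) to 1.0 (fully open); "grip_force": force on a finger pad.
Only numpy, scipy, OpenCV 4.12 (cv2) and the standard library are available. Lean on these libraries where they do the work, as an engineer would, in place of code of your own. Each camera call takes 0.05 s, during which the arm holds its last target. There are 200 camera calls.

## Working session

There is one attempt and no reset: what is moved stays moved. The work goes in short steps, Python scripts to look and compute and a tool call to move; the robot and the scene stay as the last step left them, time stands still between calls to the robot, and variables do not carry over. Pictures are saved under pics/ and viewed, at most 13 in all, crops included, and the job is handed in when it is done.

Besides the shell and the picture viewer there is one more tool, called after "Request:" as name(argument=value, ...) on one line, values as JSON. drive_tool: Moves the arm, as the interface text tells. Shifts and turns lie within -1 to 1; 1 stands for 0.1 m of shift or pi/4 rad of turn. Its arguments: {"type":"object","properties":{"commands":{"type":"string"},"force":{"type":"number"}},"required":["commands"]}

```bash
ls; mkdir -p pics
cat > h.py <<'E'
import numpy as np, cv2
from rig import *
from scipy.spatial.transform import Rotation as R
def cam(p, s=None):
    f=200/np.tan(np.radians(p["fov_y"])/2)
    if "tool_from_camera" in p:
        q=s["ee_rot"]; M=R.from_quat([q[1],q[2],q[3],q[0]]).as_matrix()
        T=np.array(p["tool_from_camera"]); return f,M@T[:3,:3],M@T[:3,3]+np.array(s["eef_pos"])
    a=np.array(p["attitude"],float)
    A=a if a.shape==(3,3) else R.from_quat([a[1],a[2],a[3],a[0]]).as_matrix()
    return f,A,np.array(p["position"],float)
def at_z(p,uv,z,s=None):
    f,A,c=cam(p,s); d=A@np.array([(uv[0]-p["cx"])/f,(uv[1]-p["cy"])/f,1]); return c+d*(z-c[2])/d[2]
def proj(p,X,s=None):
    f,A,c=cam(p,s); v=A.T@(np.array(X,float)-c); return np.array([p["cx"]+f*v[0]/v[2],p["cy"]+f*v[1]/v[2]])
def rnd(x): return np.round(x,1).tolist()
E
python3 - <<'E'
from h import *
print(sense()); print(tips_ahead if not callable(tips_ahead) else tips_ahead())
Z=dict(board=10,tray_center=34,egg1_center=40,camera=100,lens_front=97,shutter_top=145,milk_pan_center=39,cup_center=42,salt_jar_center=47,coffee_can_center=48)
for n in ("scene","top"):
    p=capture(n); cv2.imwrite(f"pics/{n}.png",p["pixels"])
    print(n,p["fov_y"],p["position"],p["attitude"])
    for k,z in Z.items():
        print(k,[(rnd(b["position"]),round(b["confidence"],2),rnd(at_z(p,b["position"],z)[:2])) for b in boxes_of(p,k)[:9]])
E
```

```text
pics
{'time_s': 0.0, 'joints': array([ 9.30621389e-01,  3.13453855e-01,  1.49841720e+00,  1.10488928e-06,
        1.33101577e+00, -2.23394815e-01]), 'dq': array([ 0.00106211,  0.00032513,  0.00028862, -0.00116331,  0.0004968 ,
        0.00011242]), 'tau': array([-2.80996292e-04, -4.12260675e+01, -2.59748304e+01, -1.59319407e-04,
        4.12747133e-03, -2.44552018e-05]), 'eef_pos': array([212.39604426, 479.86418057, 247.74057804]), 'ee_rot': array([-2.71288870e-04,  2.06885146e-01,  9.78365023e-01, -5.87474020e-04]), 'force': array([0.13593507, 0.18731284, 0.08064832]), 'wrist_torque': array([0.04334148, 0.01958322, 0.05374083]), 'grip_force': 0.0, 'grip_width': 1.0020734128059232}
17.0
scene 45.3152176302843 [ 998.18176036 -713.26981396  856.28042294] [-0.42365884  0.86573864  0.2435865  -0.10805283]
board [([305.4, 212.2], 0.75, [461.0, 153.9])]
tray_center [([281.8, 270.9], 0.58, [543.1, -81.8])]
egg1_center [([156.6, 265.1], 0.78, [289.1, -225.1]), ([258.6, 255.6], 0.54, [471.4, -74.5])]
camera [([207.2, 311.5], 0.62, [516.7, -299.2])]
lens_front [([206.6, 313.5], 0.57, [517.1, -
[... 443 characters left out ...]
37324 -0.69660638  0.71166687 -0.07055578]
board [([301.7, 229.7], 0.87, [438.8, 156.8])]
tray_center [([372.6, 206.8], 0.77, [495.1, -39.1])]
egg1_center [([440.1, 287.4], 0.57, [275.2, -206.2]), ([381.4, 220.8], 0.56, [455.2, -60.2])]
camera [([475.4, 199.8], 0.76, [497.0, -296.5])]
lens_front [([474.7, 195.1], 0.86, [510.0, -297.1]), ([222.4, 228.7], 0.22, [435.9, 355.1])]
shutter_top []
milk_pan_center [([288.7, 138.9], 0.83, [692.4, 188.8]), ([405.1, 142.1], 0.68, [677.4, -138.8]), ([385.7, 182.4], 0.51, [561.9, -77.8])]
cup_center [([363.7, 144.5], 0.66, [671.3, -21.2])]
salt_jar_center [([404.2, 142.6], 0.7, [673.2, -134.2])]
coffee_can_center [([452.6, 137.5], 0.86, [685.5, -271.3])]
```

Run:
```python
import cv2
a=cv2.imread("pics/top.png")[60:340,200:520]
cv2.imwrite("pics/top_c.png",cv2.resize(a,None,fx=2.1,fy=2.1,interpolation=cv2.INTER_CUBIC))
```

```text
(no output)
```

View pics/scene.png

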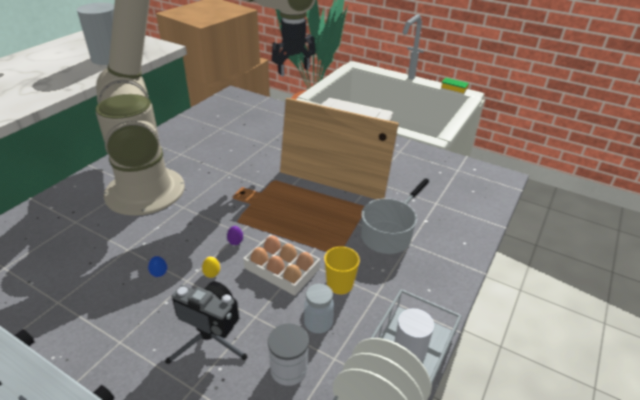

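View pics/top_c.png

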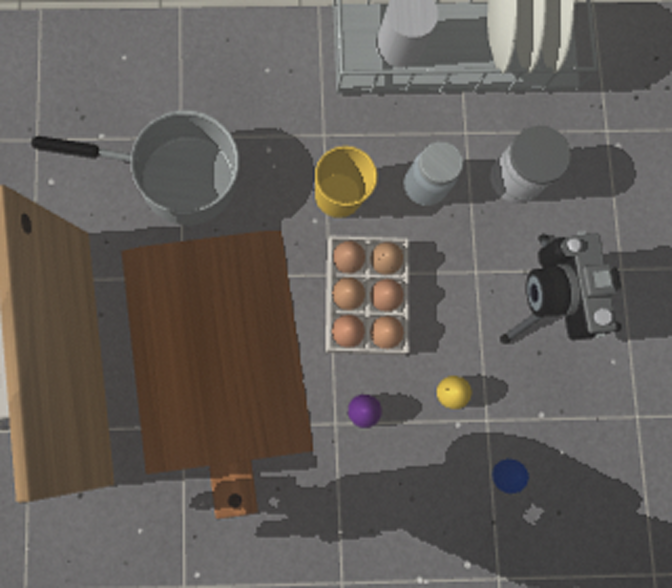

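The scene and top views show three things that could be taken for the brown tray eggs: a purple egg at about (374,255) in the top picture, a yellow one at (416,247) and a blue one at (443,287). The tray with six brown eggs is the only one, at (375,201), so the choice is clear. The camera's shutter is the front-right metal button, at about crop (574,244). The other metal knob, at crop (603,317), is at the back left.

Run:
```python
from h import *
p=capture("top")
c=lambda u,v:(200+u/2.1,60+v/2.1)
def P(u,v,z): return at_z(p,c(u,v),z)[:2]
print("board",[rnd(P(*q,z)) for q,z in (((281,231),4),((313,453),4),((123,250),4),((147,474),4))])
t=[P(*q,34) for q in ((329,237),(408,238),(409,353),(327,351))]; print("tray",[rnd(q) for q in t],rnd(np.mean(t,0)))
print("eggs",[rnd(P(*q,50)) for q in ((349,256),(386,257),(348,293),(386,295),(348,331),(387,332))])
print("shutter",rnd(P(574,244,145)),"knob",rnd(P(603,317,140)),"lens",rnd(P(536,293,97)))
print("hump",rnd(P(602,280,151)))
g=cv2.cvtColor(p["pixels"],cv2.COLOR_BGR2GRAY)
a=p["pixels"][160:240,420:510]; b=p["pixels"][160:240,340:410]
cv2.imwrite("pics/c.png",np.hstack([cv2.resize(x,None,fx=k,fy=6,interpolation=cv2.INTER_CUBIC) for x,k in ((a,6),)]))
print(tips_ahead)
s=sense(); q=s["ee_rot"]; print(R.from_quat([q[1],q[2],q[3],q[0]]).as_matrix().round(3))
```

```text
board [[609.3, 62.6], [310.7, 29.6], [586.7, 277.5], [289.1, 244.9]]
tray [[591.8, 0.9], [588.5, -104.2], [435.2, -96.7], [440.0, 9.5]] [513.9, -47.6]
eggs [[561.7, -22.3], [559.5, -70.5], [512.8, -18.8], [509.2, -67.8], [463.3, -16.6], [461.0, -66.6]]
shutter [548.9, -277.7] knob [461.2, -305.9] lens [499.3, -245.2]
hump [503.4, -304.2]
17.0
[[-0.914  0.405  0.   ]
 [ 0.405  0.914 -0.   ]
 [-0.    -0.    -1.   ]]
```

View pics/c.png

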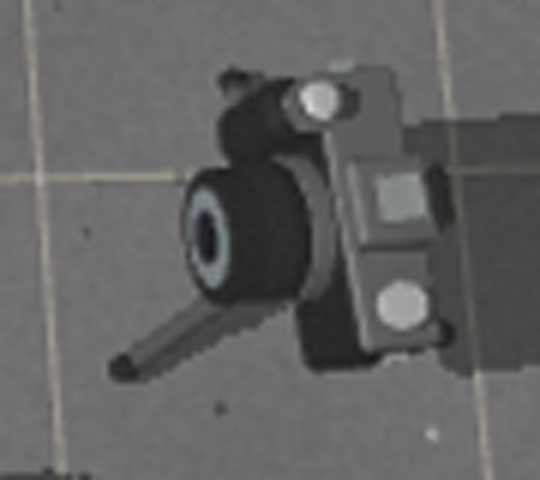

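Request:
drive_tool(commands="0 0 0.4 0 0 0 100;0 0 0.4 0 0 0 100;0.182 -0.36 0 0 0 -0.078 100;0.182 -0.36 0 0 0 -0.078 100;0.182 -0.36 0 0 0 -0.078 100;0.182 -0.36 0 0 0 -0.078 100;0.182 -0.36 0 0 0 -0.078 100;0.182 -0.36 0 0 0 -0.078 100;0.182 -0.36 0 0 0 -0.078 100;0.182 -0.36 0 0 0 -0.078 100;0.182 -0.36 0 0 0 -0.078 100;0.182 -0.36 0 0 0 -0.078 100;0.182 -0.36 0 0 0 -0.078 100;0.182 -0.36 0 0 0 -0.078 100;0.182 -0.36 0 0 0 -0.078 100;0.182 -0.36 0 0 0 -0.078 100;0.182 -0.36 0 0 0 -0.078 100;0.182 -0.36 0 0 0 -0.078 100;0.182 -0.36 0 0 0 -0.078 100")

```text
time_s: 2.73
eef_pos: [522.4, -134.0, 328.3]
ee_rot: [0.0, 0.667, 0.745, 0.0]
force: [0.3, -0.4, 0.8]
grip_width: 0.998
grip_force: 0.0
```

Run:
```python
from h import *
s=sense(); p=capture("wrist"); im=p["pixels"].copy()
B=np.array([449,153.6]); X=np.array([.994,.110]); Y=np.array([-.110,.994])
for pts,z,col in (([(-150,-110),(150,-110),(150,110),(-150,110)],0,(0,255,0)),):
    q=np.array([proj(p,[*(B+a*X+b*Y),z],s) for a,b in pts]); cv2.polylines(im,[q.astype(int)],True,col)
t=np.radians(-3);x=np.array([np.cos(t),np.sin(t)]);y=np.array([-x[1],x[0]])
q=np.array([proj(p,[*(np.array([513,-46])+a*x+b*y),34],s) for a,b in ((-76,-52),(76,-52),(76,52),(-76,52))]); cv2.polylines(im,[q.astype(int)],True,(255,255,0))
for n,z in (("egg1_center",29),("shutter_top",145)):
    print(n,[(rnd(b["position"]),round(b["confidence"],2),rnd(at_z(p,b["position"],z,s)[:2])) for b in boxes_of(p,n)])
cv2.imwrite("pics/w1.png",im)
```

```text
egg1_center [([152.9, 201.6], 0.78, [276.2, -211.1]), ([289.7, 115.3], 0.65, [466.7, -67.5])]
shutter_top [([333.6, 81.9], 0.31, [519.4, -31.8])]
```

View pics/w1.png

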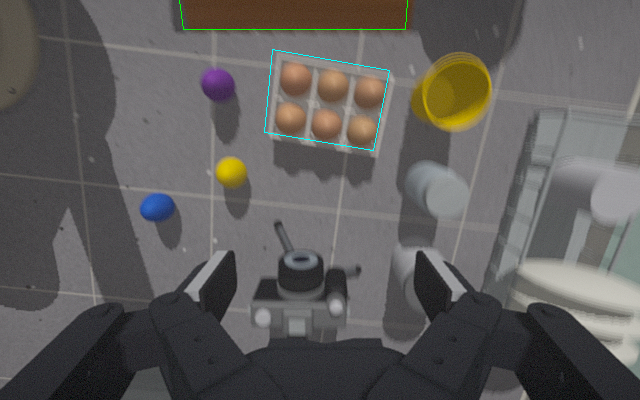

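The overlay lines up with the tray and the board to within about 5 mm. Next I lower the open gripper behind the tray.

Request:
drive_tool(commands="0.03 -0.08 -0.3 0 0 0 100;0 0 -0.4 0 0 0 100;0 0 -0.4 0 0 0 100;0 0 -0.4 0 0 0 100;0 0 -0.4 0 0 0 100;0 0 -0.4 0 0 0 100;0 0 -0.3 0 0 0 100;0 0 -0.2 0 0 0 100;0 0 -0.17 0 0 0 100;0 0 0 0 0 0 100;0 0 0 0 0 0 100")

```text
time_s: 3.8
eef_pos: [524.8, -139.1, 31.7]
ee_rot: [-0.0, 0.666, 0.746, -0.0]
force: [0.2, -0.5, 0.4]
grip_width: 1.003
grip_force: 0.0
```

Request:
drive_tool(commands="-0.0055 0.05 0 0 0 0 100;-0.0055 0.05 0 0 0 0 100;-0.0055 0.05 0 0 0 0 100;-0.0055 0.05 0 0 0 0 100;-0.0055 0.05 0 0 0 0 100;-0.0055 0.05 0 0 0 0 100;-0.0055 0.05 0 0 0 0 100;-0.0055 0.05 0 0 0 0 100;-0.0055 0.05 0 0 0 0 100;-0.0055 0.05 0 0 0 0 100;0 0 0 0 0 0 100")

```text
time_s: 4.72
eef_pos: [519.2, -88.9, 31.2]
ee_rot: [-0.0, 0.666, 0.746, -0.0]
force: [0.8, -0.2, -0.4]
grip_width: 1.002
grip_force: 0.0
```

```bash
cat > look.py <<'E'
from h import *
import sys
s=sense(); p=capture("top"); im=p["pixels"].copy()
print(rnd(s["eef_pos"]),rnd(s["force"]))
B=np.array([449,153.6]); X=np.array([.994,.110]); Y=np.array([-.110,.994])
# white-ish tray pixels
hsv=cv2.cvtColor(p["pixels"],cv2.COLOR_BGR2HSV)
# brown eggs
m=cv2.inRange(hsv,(4,80,120),(14,170,255)); m[:,:230]=m[:,:230]
cv2.imwrite("pics/m.png",m)
n,l,st,c=cv2.connectedComponentsWithStats(m)
E=[]
for i in range(1,n):
    if 60<st[i,4]<260:
        w=at_z(p,c[i],45)[:2]; E.append(w); print(st[i,4],rnd(c[i]),rnd(w),"board",rnd([(w-B)@X,(w-B)@Y]))
cv2.imwrite(f"pics/{sys.argv[1]}.png",cv2.resize(im[100:300,220:480],None,fx=3,fy=3,interpolation=cv2.INTER_CUBIC))
E
python3 look.py t1
```

```text
[519.2, -88.9, 31.2] [0.8, -0.2, -0.4]
63 [571.0, 135.6] [686.5, -610.5] board [152.0, -785.6]
104 [371.5, 184.5] [555.4, -37.4] board [84.7, -201.5]
101 [353.1, 187.2] [548.8, 13.5] board [83.8, -150.2]
111 [356.1, 204.5] [500.5, 7.4] board [35.1, -151.0]
116 [359.5, 222.4] [451.3, 0.1] board [-14.6, -152.9]
```

View pics/t1.png

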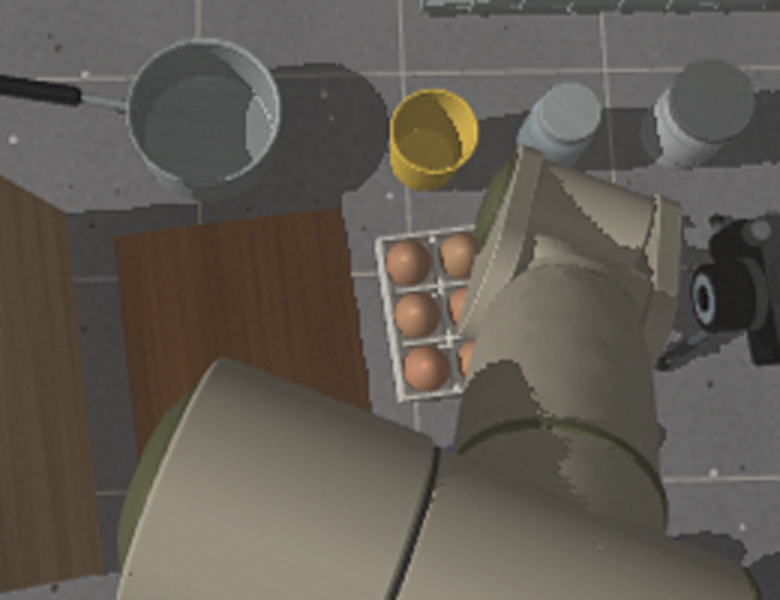

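Request:
drive_tool(commands="-0.0055 0.05 0 0 0 0 100;-0.0055 0.05 0 0 0 0 100;-0.0055 0.05 0 0 0 0 100;-0.0055 0.05 0 0 0 0 100;-0.0055 0.05 0 0 0 0 100;-0.0055 0.05 0 0 0 0 100;-0.0055 0.05 0 0 0 0 100;-0.0055 0.05 0 0 0 0 100;-0.0055 0.05 0 0 0 0 100;-0.0055 0.05 0 0 0 0 100;-0.0055 0.05 0 0 0 0 100;-0.0055 0.05 0 0 0 0 100;-0.0055 0.05 0 0 0 0 100;-0.0055 0.05 0 0 0 0 100")

```text
time_s: 5.93
eef_pos: [511.6, -19.4, 31.3]
ee_rot: [-0.0, 0.666, 0.746, -0.0]
force: [-0.0, -2.7, -0.9]
grip_width: 1.002
grip_force: 1.2
```

```bash
python3 look.py t2
```

```text
[511.6, -19.4, 31.3] [-0.0, -2.7, -0.9]
71 [571.1, 135.4] [687.2, -610.7] board [152.7, -785.9]
117 [330.1, 189.4] [543.8, 76.7] board [85.7, -86.9]
123 [332.8, 207.3] [494.0, 70.6] board [35.6, -87.4]
131 [335.4, 225.3] [445.0, 65.2] board [-13.7, -87.5]
```

Request:
drive_tool(commands="-0.0055 0.05 0 0 0 0 100;-0.0055 0.05 0 0 0 0 100;-0.0055 0.05 0 0 0 0 100;-0.0055 0.05 0 0 0 0 100;-0.0055 0.05 0 0 0 0 100;-0.0055 0.05 0 0 0 0 100;-0.0055 0.05 0 0 0 0 100;-0.0055 0.05 0 0 0 0 100;-0.0055 0.05 0 0 0 0 100;-0.0055 0.05 0 0 0 0 100;-0.0055 0.05 0 0 0 0 100;-0.0055 0.05 0 0 0 0 100;-0.0055 0.05 0 0 0 0 100;-0.0055 0.05 0 0 0 0 100;-0.0055 0.05 0 0 0 0 100;-0.0055 0.05 0 0 0 0 100;-0.0055 0.05 0 0 0 0 100;-0.0055 0.05 0 0 0 0 100;-0.0055 0.05 0 0 0 0 100;-0.0055 0.05 0 0 0 0 100")

```text
time_s: 7.65
eef_pos: [500.7, 80.5, 31.3]
ee_rot: [-0.0, 0.666, 0.746, -0.0]
force: [1.1, -4.0, 2.5]
grip_width: 0.996
grip_force: 2.0
```

```bash
python3 look.py t3
```

```text
[500.7, 80.5, 31.3] [1.1, -4.0, 2.5]
96 [571.0, 135.5] [686.9, -610.4] board [152.4, -785.6]
```

View pics/t3.png

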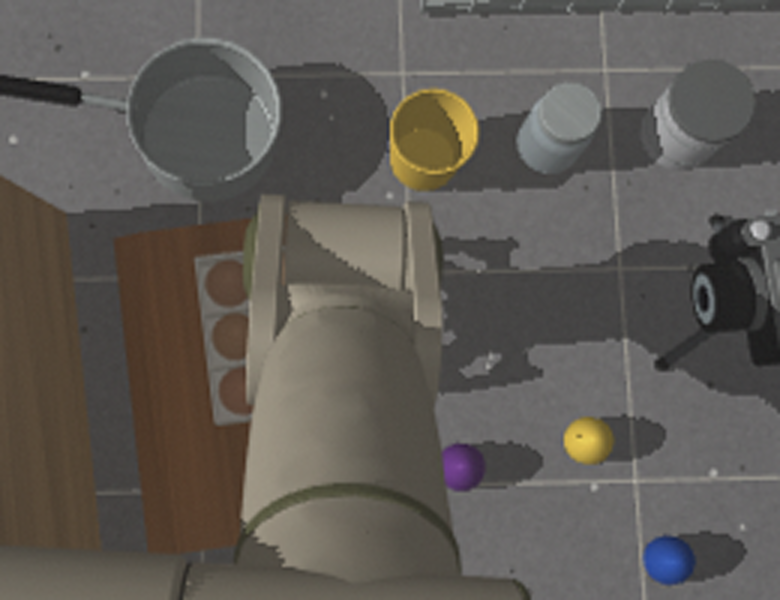

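Run:
```python
from h import *
p=capture("top")
B=np.array([449,153.6]); X=np.array([.994,.110]); Y=np.array([-.110,.994])
for q,z in (((195,257),44),((216,425),44)):
    w=at_z(p,(220+q[0]/3,100+q[1]/3),z)[:2]; print(rnd(w),rnd([(w-B)@X,(w-B)@Y]))
```

```text
[556.8, 199.7] [112.2, 34.0]
[403.6, 182.1] [-42.0, 33.3]
```

Request:
drive_tool(commands="-0.0055 0.05 0 0 0 0 100;-0.0055 0.05 0 0 0 0 100;-0.0055 0.05 0 0 0 0 100;-0.003 0.03 0 0 0 0 100;0 0 0 0 0 0 100;0 0 0 0 0 0 100;0.011 -0.1 0 0 0 0 100;0.022 -0.2 0 0 0 0 100;0.022 -0.2 0.1 0 0 0 100;0 0 0.4 0 0 0 100;0 0 0.4 0 0 0 100;0.4 0 0.1 0 0 0.15 100;0.4 0 0 0 0 0.15 80;0.2 0.2 0 0 0 0.15 60;0 0.2 0 0 0 0.15 50;0 0 0 0 0 0.15 50;0 0 0 0 0 0.15 50")

```text
time_s: 9.17
eef_pos: [604.4, 88.1, 130.8]
ee_rot: [-0.0, 0.364, 0.931, -0.0]
force: [-0.5, -0.3, -0.2]
grip_width: 0.504
grip_force: 0.0
```

```bash
python3 look.py t4; python3 -c "
from h import *
print(sense()['joints'].round(2))"
```

```text
[604.4, 88.1, 130.8] [-0.5, -0.3, -0.2]
[-0.05  0.61  1.37  0.    1.17 -0.88]
```

View pics/t4.png

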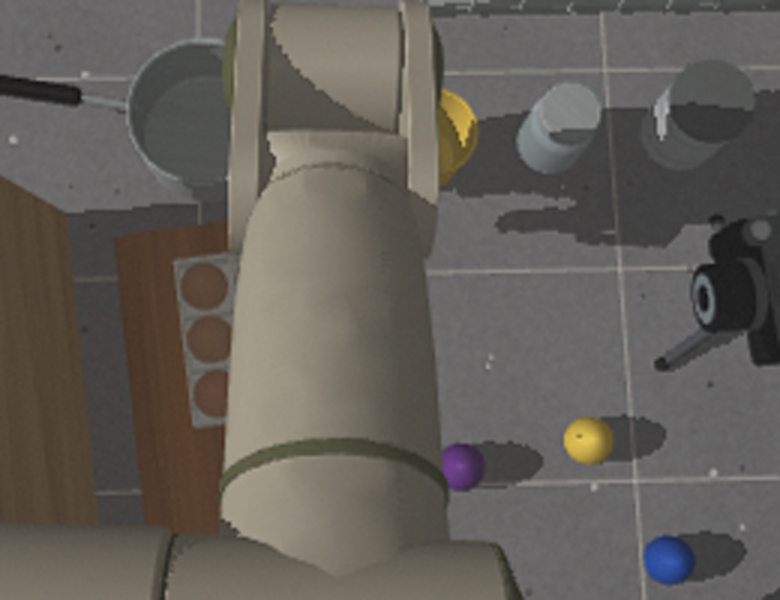

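Request:
drive_tool(commands="-0.02 0.15 0 0 0 0.1556 50;-0.03 0.15 0 0 0 0.1556 50;-0.03 0.15 0 0 0 0.1556 50;-0.03 0.15 0 0 0 0.1556 50;-0.03 0.1 0 0 0 0.1556 50;-0.03 0.08 0 0 0 0.1556 50;0 0 0 0 0 0.1556 50;0 0 0 0 0 0 50;0 0 -0.3 0 0 0 50;0 0 -0.3 0 0 0 50;0 0 -0.2 0 0 0 50;0 0 -0.13 0 0 0 50;0 0 0 0 0 0 50")

```text
time_s: 10.3
eef_pos: [586.2, 165.2, 35.7]
ee_rot: [-0.002, -0.05, 0.999, -0.0]
force: [0.8, 0.6, 0.1]
grip_width: 0.5
grip_force: 0.0
```

Run:
```python
from h import *
s=sense(); p=capture("scene")
print([(rnd(b["position"]),round(b["confidence"],2)) for b in boxes_of(p,"milk_pan_center")[:1]])
cv2.imwrite("pics/s5.png",cv2.resize(p["pixels"][130:330,180:440],None,fx=3,fy=3,interpolation=cv2.INTER_CUBIC))
```

```text
[([393.1, 223.6], 0.56)]
```

View pics/s5.png

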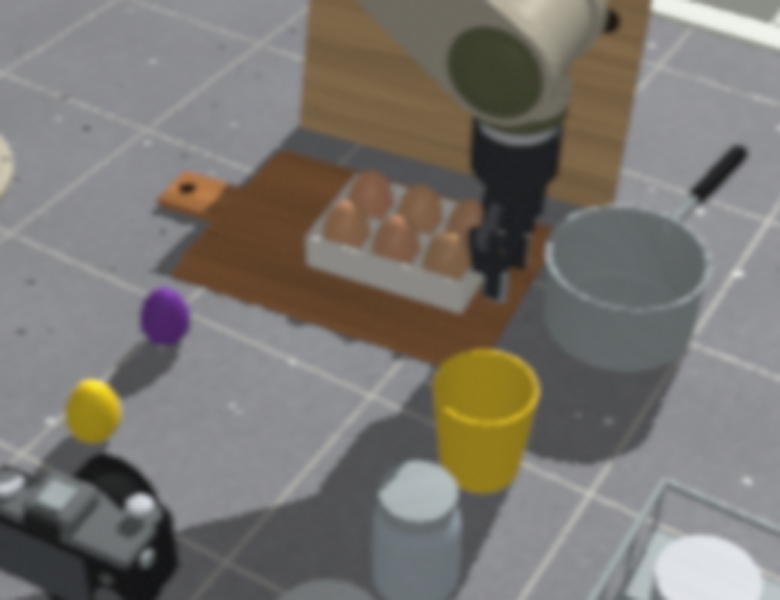

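All six eggs stand upright with the tray on the board, and the fingers sit free between the tray and the pan. Next comes the sideways push.

Request:
drive_tool(commands="-0.05 -0.0055 0 0 0 0 50;-0.05 -0.0055 0 0 0 0 50;-0.05 -0.0055 0 0 0 0 50;-0.05 -0.0055 0 0 0 0 50;-0.05 -0.0055 0 0 0 0 50;-0.05 -0.0055 0 0 0 0 50;-0.05 -0.0055 0 0 0 0 50;-0.05 -0.0055 0 0 0 0 50;-0.05 -0.0055 0 0 0 0 50;-0.03 -0.003 0 0 0 0 50;0 0 0 0 0 0 50;0.1 0.011 0 0 0 0 50;0.15 0.016 0 0 0 0 50;0 0 0.4 0 0 0 50;0 0 0.4 0 0 0 50;0 0 0.4 0 0 0 50;0 -0.3 0.3 0 0 0 0;0 -0.4 0 0 0 0 0;0 -0.4 0 0 0 0 0;0 -0.4 0 0 0 0 0")

```text
time_s: 12.07
eef_pos: [563.3, 12.8, 187.5]
ee_rot: [-0.001, -0.053, 0.999, 0.0]
force: [1.1, -0.0, -0.6]
grip_width: 0.002
grip_force: 0.0
```

```bash
python3 look.py t6
```

```text
[563.3, 12.8, 187.5] [1.1, -0.0, -0.6]
64 [571.1, 135.5] [686.8, -610.8] board [152.3, -786.0]
256 [308.5, 295.1] [264.0, 140.5] board [-185.4, 7.3]
```

View pics/t6.png

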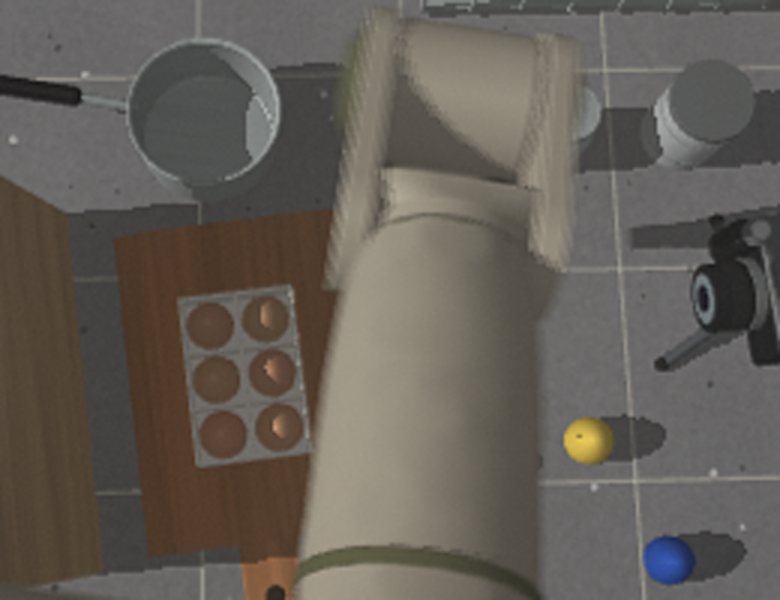

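Run:
```python
from h import *
p=capture("top")
B=np.array([449,153.6]); X=np.array([.994,.110]); Y=np.array([-.110,.994])
f=lambda q,z:at_z(p,(220+q[0]/3,100+q[1]/3),z)[:2]
W=[f(q,44) for q in ((178,299),(292,285),(311,452),(197,467))]
w=np.mean(W,0); print(rnd(w),rnd([(w-B)@X,(w-B)@Y]), np.degrees(np.arctan2(*(W[0]-W[3])[::-1])))
# board +y edge corners again (z=0 edge)
for q in ((114,239),(150,556)): 
    v=f(q,0); print(rnd(v),rnd([(v-B)@X,(v-B)@Y]))
print(sense()["joints"].round(2))
```

```text
[448.0, 156.2] [-0.7, 2.7] 6.100485454837477
[585.9, 279.7] [150.0, 110.3]
[290.0, 245.4] [-148.0, 108.7]
[-0.19  0.45  1.46 -0.    1.23 -1.86]
```

The tray is in the middle of the board, 3 mm off and 0.2 degrees out of line, with all six eggs upright. Next is the camera, approached from above.

Request:
drive_tool(commands="0 -0.2 0.3 0 0 0 0;0 -0.3 0.2 0 0 0 0;0.03 -0.36 0 0 0 0 0;0.03 -0.36 0 0 0 0 0;0.03 -0.36 0 0 0 0 0;0.03 -0.36 0 0 0 0 0;0 -0.36 0 0 0 0 0;0 -0.3 0 0 0 0 0;0 -0.2 0 0 0 0 0;0 -0.1 0 0 0 0 0;0 0 0 0 0 0 0;0 0 0 0 0 0 0")

```text
time_s: 13.17
eef_pos: [576.3, -274.8, 237.2]
ee_rot: [-0.001, -0.052, 0.999, 0.001]
force: [-0.3, -0.1, -1.2]
grip_width: -0.001
grip_force: 0.0
```

Run:
```python
from h import *
s=sense(); p=capture("wrist"); im=p["pixels"].copy()
print(rnd(s["eef_pos"]),s["joints"].round(2))
for b in boxes_of(p,"shutter_top"): print(rnd(b["position"]),b["confidence"],rnd(at_z(p,b["position"],145,s)))
u=proj(p,[548.9,-277.7,145],s); print(u); cv2.circle(im,tuple(int(x) for x in u),3,(0,255,0),1)
cv2.imwrite("pics/w7.png",im)
# second view from w1
q=[0,.667,.745,0]; s1=dict(ee_rot=q,eef_pos=[522.4,-134.0,328.3]); print("w1",rnd(at_z(p,(336,307),145,s1)))
g=proj(p,np.array(s["eef_pos"])-[0,0,17],s); print("tip",g)
```

```text
[576.3, -274.8, 237.2] [-0.63  0.58  1.13  0.    1.43 -2.3 ]
[323.0, 177.8] 0.94 [549.6, -279.5, 145.0]
[325.55344876 177.14460218]
w1 [551.0, -277.8, 145.0]
tip [325.98292679 256.94158669]
```

View pics/w7.png

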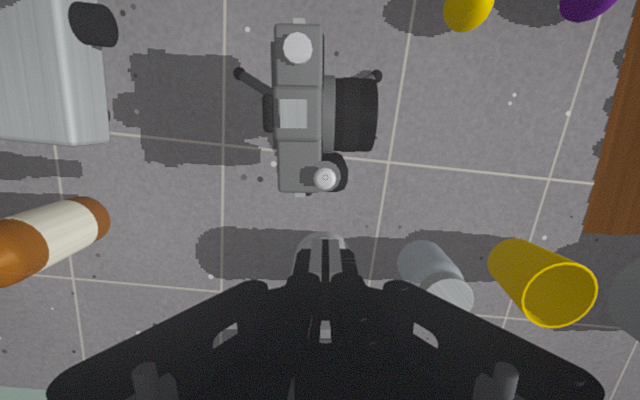

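The button appears at pixel (323,178), and three measurements agree on (549.5, -278.5, 145). I move above it and come down close.

Request:
drive_tool(commands="-0.15 -0.02 0 0 0 0 0;-0.118 -0.022 0 0 0 0 0;0 0 0 0 0 0 0;0 0 -0.3 0 0 0 0;0 0 -0.25 0 0 0 0;0 0 -0.1 0 0 0 0;0 0 0 0 0 0 0;0 0 0 0 0 0 0;0 0 0 0 0 0 0")

```text
time_s: 14.02
eef_pos: [550.3, -280.3, 174.5]
ee_rot: [0.001, -0.052, 0.999, -0.001]
force: [0.1, 0.7, 0.5]
grip_width: -0.003
grip_force: 0.0
```

Request:
drive_tool(commands="0 0.01 -0.04 0 0 0 0;0 0 -0.04 0 0 0 0;0 0 -0.02 0 0 0 0;0 0 0 0 0 0 0;0 0 0 0 0 0 0")

```text
time_s: 14.43
eef_pos: [549.5, -279.2, 162.8]
ee_rot: [-0.0, -0.052, 0.999, 0.0]
force: [-0.6, 0.1, 0.2]
grip_width: -0.004
grip_force: 0.0
```

Request:
drive_tool(commands="0 0 -0.01 0 0 0 0;0 0 0 0 0 0 0;0 0 0 0 0 0 0")

```text
time_s: 14.68
eef_pos: [549.5, -279.2, 161.8]
ee_rot: [0.0, -0.052, 0.999, -0.0]
force: [-0.6, -0.1, 0.7]
grip_width: 0.002
grip_force: 0.0
```

Request:
drive_tool(commands="0 0 -0.01 0 0 0 0;0 0 0 0 0 0 0;0 0 0 0 0 0 0")

```text
time_s: 14.93
eef_pos: [549.6, -279.2, 160.9]
ee_rot: [0.0, -0.052, 0.999, -0.0]
force: [0.2, 1.1, 1.8]
grip_width: 0.0
grip_force: 0.6
```

Request:
drive_tool(commands="0 0 -0.01 0 0 0 0;0 0 0 0 0 0 0;0 0 0 0 0 0 0")

```text
time_s: 15.18
eef_pos: [549.6, -279.2, 159.8]
ee_rot: [0.0, -0.052, 0.999, -0.0]
force: [0.1, -0.1, 1.2]
grip_width: -0.002
grip_force: 0.9
```

Request:
drive_tool(commands="0 0 -0.005 0 0 0 0;0 0 0 0 0 0 0;0 0 0 0 0 0 0")

```text
time_s: 15.43
eef_pos: [549.5, -279.2, 159.3]
ee_rot: [0.0, -0.052, 0.999, -0.0]
force: [0.4, 0.1, 2.8]
grip_width: -0.001
grip_force: 1.0
```

Request:
drive_tool(commands="0 0 -0.004 0 0 0 0;0 0 0 0 0 0 0;0 0 0 0 0 0 0")

```text
time_s: 15.68
eef_pos: [549.5, -279.2, 158.9]
ee_rot: [0.0, -0.052, 0.999, -0.0]
force: [1.0, -0.9, 2.8]
grip_width: -0.003
grip_force: 1.1
```

```bash
python3 -c "
from h import *
s=sense();print(s['force'],s['eef_pos'],s['wrist_torque'])"
```

```text
[ 0.96631316 -0.9285465   2.79607959] [ 549.5205802  -279.19094449  158.89277863] [ 0.05343134 -0.02171495 -0.02829407]
```

Request:
drive_tool(commands="0 0 -0.003 0 0 0 0;0 0 0 0 0 0 0;0 0 0 0 0 0 0")

```text
time_s: 15.93
eef_pos: [549.5, -279.2, 158.6]
ee_rot: [0.0, -0.052, 0.999, -0.0]
force: [0.4, -0.7, 2.2]
grip_width: 0.001
grip_force: 1.2
```

Request:
drive_tool(commands="0 0 0 0 0 0 0")

```text
time_s: 16.02
eef_pos: [549.5, -279.2, 158.6]
ee_rot: [0.0, -0.052, 0.999, -0.0]
force: [-0.7, -0.8, 1.9]
grip_width: -0.002
grip_force: 1.2
```

Request:
drive_tool(commands="0 0 -0.003 0 0 0 0;0 0 0 0 0 0 0;0 0 0 0 0 0 0")

```text
time_s: 16.27
eef_pos: [549.6, -279.2, 158.4]
ee_rot: [0.0, -0.052, 0.999, -0.0]
force: [0.9, -0.5, 3.6]
grip_width: -0.005
grip_force: 1.8
```

Request:
drive_tool(commands="0 0 -0.002 0 0 0 0;0 0 0 0 0 0 0;0 0 0 0 0 0 0")

```text
time_s: 16.52
eef_pos: [549.6, -279.2, 158.3]
ee_rot: [0.0, -0.052, 0.999, -0.0]
force: [0.2, 0.1, 5.2]
grip_width: -0.003
grip_force: 2.6
```

Request:
drive_tool(commands="0 0 0 0 0 0 0;0 0 0 0 0 0 0;0 0 0 0 0 0 0;0 0 0 0 0 0 0;0 0 0 0 0 0 0;0 0 0 0 0 0 0;0 0 0 0 0 0 0;0 0 0 0 0 0 0;0 0 0 0 0 0 0;0 0 -0.015 0 0 0 0;0 0 -0.015 0 0 0 0;0 0 -0.012 0 0 0 0;0 0 0 0 0 0 0;0 0 0 0 0 0 0")

```text
time_s: 17.68
eef_pos: [549.8, -279.3, 155.0]
ee_rot: [0.001, -0.052, 0.999, -0.0]
force: [-1.0, 1.8, 10.6]
grip_width: -0.003
grip_force: 5.3
```

Request:
drive_tool(commands="0 0 -0.004 0 0 0 0;0 0 0 0 0 0 0;0 0 0 0 0 0 0")

```text
time_s: 17.93
eef_pos: [549.9, -279.3, 154.9]
ee_rot: [0.001, -0.052, 0.999, -0.001]
force: [-1.2, 2.0, 12.1]
grip_width: 0.002
grip_force: 6.1
```

It is fully down: 12 N with no further travel. Now I let it come back up and retreat.

Request:
drive_tool(commands="0 0 -0.002 0 0 0 0;0 0 0 0 0 0 0;0 0 0.03 0 0 0 0;0 0 0.05 0 0 0 0;0 0 0.1 0 0 0 0;0 0 0.3 0 0 0 0;0 0 0.4 0 0 0 0;0 0 0.3 0 0 0 0;-0.2 0 0 0 0 0 0;-0.35 0 0 0 0 0 0;-0.35 0 0 0 0 0 0;-0.35 0 0 0 0 0 0;0 0 0 0 0 0 0;0 0 0 0 0 0 0")

```text
time_s: 19.1
eef_pos: [423.6, -279.2, 271.8]
ee_rot: [0.0, -0.051, 0.999, -0.0]
force: [0.6, -0.4, 0.2]
grip_width: 0.003
grip_force: 0.0
```

Run:
```python
from h import *
s=sense(); p=capture("scene")
for n in ("top","scene"):
    p=capture(n); o=cv2.imread(f"pics/{n}.png"); print(n,boxes_of(p,"lens_front")[:1])
cv2.imwrite("pics/end.png",cv2.resize(p["pixels"][130:390,140:440],None,fx=2.3,fy=2.3,interpolation=cv2.INTER_CUBIC))
```

```text
top [{'position': [310.2, 224.4], 'confidence': 0.61}]
scene [{'position': [209.1, 311.8], 'confidence': 0.92}]
```

View pics/end.png

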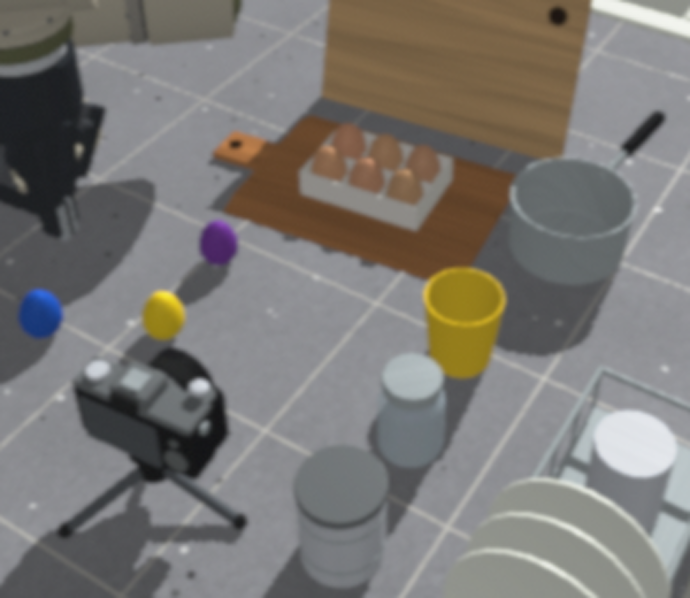

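The tray with all six eggs is in the middle of the board, the camera stands where it was with its button up, and nothing else has moved.

```bash
python3 -c "
from rig import *
print(finish_job())"
```

```text
the job is handed in; nothing more can be done
None
```

The job is handed in: I slid the tray to the middle of the board, about 3 mm off centre by my measurement, with all six eggs upright, then took the picture with about a second's half-press before the full press; the camera and the other things show no movement in the last pictures.

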